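Load and clamp a tube rack in the filling stand

TASK

Slide the black tube rack on the filling stand all the way in, until it is fully home against the stand's back stop. Then screw the red hold-down knob clockwise, following it as it sinks, until its rubber pad holds the rack firmly with about 14 newtons: not loose, and never crushing it. Let go of everything, leave the rack clamped and leave the other things on the table alone.

Things in the scene. Friction and masses are not known exactly. Their poses are not given: they have to be found in the camera images.
- stand: Fixed stand: polished, slippery steel plate 12 mm thick (x -240 to +90 mm, y +-70 mm). Origin at table height on the vertical screw axis; z up; -x is the open loading end, +x points into the back stop (face at x = +35 mm). Grey arm over the rack: 44 mm wide, x -22 to +87 mm, underside at 95 mm, top at 115 mm, brass nut to 122 mm. Place and yaw vary.
- stand_mouth (a point): Middle of the mouth between the stand's two white guides, on the plate (z = 12 mm), 90 mm on the -x side of the screw axis; axes as the stand. The guides stand 20 mm above the plate; they are about 130 mm apart here, narrow to 94 mm over the next 50 mm and run parallel from there to the back stop.
- rack: Loose black tube rack on the plate: block x -112 to +35 mm, y +-45 mm, z 0 to 40 mm, about 0.45 kg (varies), paper tubes sticking up 18 mm. Origin on its underside, at the spot that comes under the pad; x to its rear end. Home: origin on the screw axis at z = 12 mm, axes parallel to the stand's. It starts 95 to 120 mm short of home, slightly askew. The pad bears on the steel spot on its top face.
- rack_post (a point): On the axis of the rack's blue square grip post (22 x 22 mm, sides along the rack's x and y, from 40 to 80 mm above the rack's underside), 66 mm above the rack's underside, 90 mm on the -x side of the rack's origin. Axes as the rack.
- spindle: Hold-down screw, moves up and down only: origin on the screw axis at mid-height of the red round knob (38 mm across, 24 mm tall, white mark), 172 mm above the table at knob joint 0. Beneath are the stem, a sprung brass nut on the arm (top at 122 mm) and a swivelling rubber pad 28 mm across. Pad wear varies: its underside is 97 to 105 mm below this origin, so contact must be felt.
- knob (a joint): Turn of the knob, rad, 0 to 4.8, growing clockwise from above. It starts at 0 to 1, needs about 0.15 N m and stays where left. The knob sinks 6 mm per rad until the pad touches the rack; from there it stops sinking and the nut is lifted instead: pad force is 2 N at touch, plus 48 N per rad of further turn. A hand that goes on sinking then feels the knob push up and adds its push to the pad's force.
- tamper: Bystander, leave alone: wooden tamping tool 78 mm tall, 32 mm wide, beside the stand at its left (+y). Origin at its underside.
- herb_jar: Bystander, leave alone: green glass jar, 56 mm wide, 85 mm tall, to the right (-y) of the stand. Origin at its underside.
- tube_lid: Bystander, leave alone: small white disc lid, 40 mm wide, 12 mm high, on the table right (-y) of the stand. Origin at its underside.
- spare_rack: Bystander, leave alone: grey spare tube rack, same shape as the black one, on the table at the right. Origin at its underside.
- bowl: Bystander, leave alone: steel bowl, 190 mm wide, 65 mm tall, at the left. Origin at its underside.
- scoop: Bystander, leave alone: white scoop lying at the left. Origin at its underside.
- brush: Bystander, leave alone: hand brush lying at the right. Origin at its underside.
Things that resemble listed ones, but are neither listed nor needed, are in the scene too. Leave any pink look-alike of the rack alone.

How it is judged (in metres and radians):
On the way, in this order (a step that is already met when the one before it is completed fails the run):
1. the rack is home against the back stop while the pad is still clear of it (x of rack in the frame of stand above -0.004 m and contact force between spindle and rack below 0.5 N), for 0.2 s.
2. the pad bears on the rack with more than 5 N (contact force between spindle and rack above 5 N), for 0.2 s.
At the end, for the whole second after the job is handed in: The rack is home (within 4 mm of the back stop, within 6 mm of the screw axis, square to the stand within 0.06 rad, flat), at rest, and the pad presses on it with 8 to 21 N after the knob is let go (x of rack in the frame of stand above -0.004 m and horizontal distance between rack and stand below 0.006 m and angle between the x axis of rack and the x axis of stand, either way round below 0.06 rad and angle between rack's own z axis and vertical below 0.04 rad and contact force between spindle and rack between 8 and 21 N and linear speed of rack below 0.01 m/s); the robot touches nothing.
It fails at once if the rack is crushed: pad force over 28 N (contact force between spindle and rack above 28 N).
It fails at once if a bystander is moved by more than 15 mm (distance of any of tamper, herb_jar, tube_lid, spare_rack, bowl, scoop, brush from where it was at the start of the episode above 0.015 m).
It also fails if it takes over 72 s, if anything falls off the work surface, if the arm or the gripper's body presses on something with over 40 N, if the wrist force passes 120 N, or if a joint passes its speed limit or range.

ROBOT

A 6-joint arm with a two-finger parallel gripper is mounted at the origin on the work surface. World frame = base frame: x ahead of the robot, y to its left, z up, the work surface at z = 0. Lengths are in m, angles in degrees, forces in N, time in s.
With the tool pointing down it reaches from about 0.375 to 0.9 m from the base axis. Payload 3.1 kg.
Tool frame: the origin (TCP) lies midway between the tips of the shut fingers; the grasp point (between the pads) lies 19 mm behind it; x points along the fingers, y is the direction in which the jaws open and shut, and the axes are right-handed (so a half turn about x gives the same grasp; the last joint's range is limited). The gripper opens to 87 mm and grips with 3 to 60 N. Pads are 19 mm wide; open, the fingers measure 117 mm over their backs; the gripper's body (75 mm by 190 mm) begins 51 mm behind the grasp point.
Start: joints at [62.481, 30.224, 82.088, -0, 67.689, -10.227], TCP at [0.186, 0.597, 0.223] pointing down, gripper open.
Joint ranges: [-176.69, 176.69], [-43.24, 126.21], [12.49, 139.97], [-82, 262], [0, 151.66], [-163.58, 163.58]. Speed limits (degrees/s): [159.86, 159.86, 180, 180, 180, 180].

INTERFACE

Orientations are given as a 3x3 rotation matrix whose columns are the frame's x, y, z axes.
In Python, from rig import bot gives the robot as it stands.
- The arm moves only by the tool play_rows, never from a script. Its argument "motion" is a list of rows, each a list of 3 entries, a list of its own where there are three numbers: the shift along the tool's x, y, z in mm, then the turn, a rotation vector about the tool's x, y, z in degrees, then the opening, from 0 (shut) to 1 (fully open). A call has 1 to 8 rows; each row is the pose to reach, as a shift and turn from the pose commanded when the call began, along the tool's axes at that moment; what a row does not reach only later rows make up. A row lasts 1/10 s, in which the tool goes at most 50 mm and 8.59 degrees, less where a joint would pass 70% of its speed; a pose out of reach is approached as far as the arm can. A call with a gripper value outside its range is refused whole. The fingers move at their own pace and stop on an object; the grip force is fixed at half the most. Time passes only in rows, so rows that repeat a pose let the fingers close. It gives the time, the measured TCP pose, the force and the opening at its end, in the units of the state.
- bot.read_state(): the state, without advancing time (a new reading comes with each control period).
- bot.capture(name): name is "scene" or "side" or "wrist"; returns a dict with "img" (400x640x3 uint8, blue, green, red), "mtx" (3x3 intrinsics, pixels), "k1" (the pictures are not rectified: a ray, as slopes to the right and down, at radius r is drawn at 1 + k1 r^2 times it, then the intrinsics apply), "rvec" (rotation vector, rad) and "tvec" (3), from world to camera coordinates, as OpenCV has them. Camera axes: x right, y down, z forward; pixel columns grow to the right and rows downward; lengths in m; the calibration is good to about 2 mm. A picture is of the moment at which its call begins. There is no depth.
- bot.hand_in(): hands the job in, once; it reports no verdict.
The state is a dict: "time_s": time; "joint_positions": joint angles; "qvel": joint speeds; "tau": joint torques, N m; "position": TCP position; "tcp_rot": TCP orientation; "force": force on the tool from outside, world axes, zero at the start; "moment": the same for the moment, N m; "opening": opening from 0.0 (shut) to 1.0 (fully open).
Only numpy, scipy, OpenCV 4.12 (cv2) and the standard library are available. Lean on these libraries where they do the work, as an engineer would, in place of code of your own. Each camera call takes 0.05 s, during which the arm holds its last target.

## Working session

There is one attempt and no reset: what is moved stays moved. The work goes in short steps, Python scripts to look and compute and a tool call to move; the robot and the scene stay as the last step left them, time stands still between calls to the robot, and variables do not carry over. Pictures are saved under pics/ and viewed, and the job is handed in when it is done.

Besides the shell and the picture viewer there is one more tool, called after ">>>" as name(argument=value, ...) on one line, values as JSON. play_rows: Moves the arm, as the interface text tells. Its arguments: {"type":"object","properties":{"motion":{"type":"array"}},"required":["motion"]}

```bash
ls; mkdir -p pics; python3 - <<'E'
from rig import bot
import cv2,numpy as np
print(bot.read_state())
for n in ("scene","side","wrist"):
    c=bot.capture(n); cv2.imwrite(f"pics/{n}0.png",c["img"])
    R=cv2.Rodrigues(np.array(c["rvec"],float))[0]
    print(n,c["mtx"],c["k1"],c["tvec"],"cam pos",-R.T@np.array(c["tvec"]).ravel(),"fwd",R[2])
E
```

```text
pics
{'time_s': 0.0, 'joint_positions': array([ 6.24816496e+01,  3.02774324e+01,  8.21563942e+01, -4.99083013e-04,
        6.76875597e+01, -1.02283944e+01]), 'qvel': array([-0.018841  ,  0.02965782,  0.0744674 , -0.00327846,  0.12209087,
        0.07142692]), 'tau': array([ 4.67739119e-04, -4.40041888e+01, -1.76588684e+01,  6.31766533e-02,
        5.81886142e-02, -1.81299079e-04]), 'position': array([0.18540057, 0.59611027, 0.22158802]), 'tcp_rot': array([[-9.71711067e-04,  2.97203320e-01,  9.54813721e-01],
       [-1.88262214e-03,  9.54811936e-01, -2.97204680e-01],
       [-9.99997756e-01, -2.08635053e-03, -3.68279775e-04]]), 'force': array([-0.21136837, -0.09627629, -0.44837579]), 'moment': array([ 0.03244636, -0.01429027, -0.00628782]), 'opening': 1.0031016565373683}
scene [[462.08578852   0.         309.37027552]
 [  0.         462.08578852 196.70461127]
 [  0.           0.           1.        ]] -0.03160305406083964 [-0.03057842 -0.10807993  1.77213857] cam pos [ 1.58211538 -0.00606901  0.80620437] fwd [-0.86136915  0.0194442  -0.50760724]
side [[502.78161703   0.         313.22180435]
 [  0.         502.78161703 194.95212447]
 [  0.           0.           1.        ]] -0.142893848750897 [0.4565491  0.14282644 1.58224585] cam pos [0.31470976 0.95051928 1.31522213] fwd [ 0.09851543 -0.61821629 -0.7798098 ]
wrist [[307.77756999   0.         322.3794974 ]
 [  0.         307.77756999 197.23576367]
 [  0.           0.           1.        ]] -0.00011721492544215241 [-0.62362938 -0.03747496  0.39464455] cam pos [0.10591231 0.6217635  0.38503899] fwd [ 0.28721599 -0.09328591 -0.95331249]
```

View pics/scene0.png

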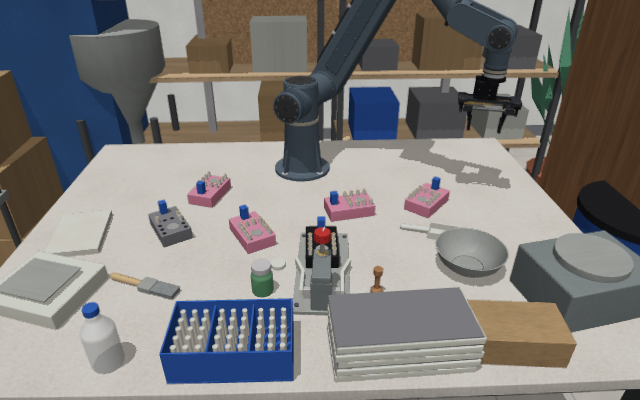

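View pics/side0.png

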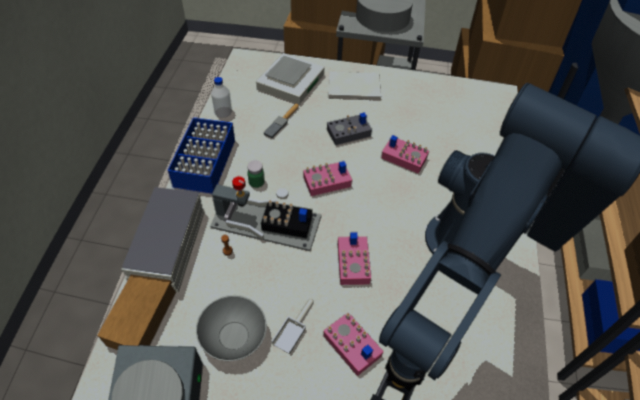

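View pics/wrist0.png

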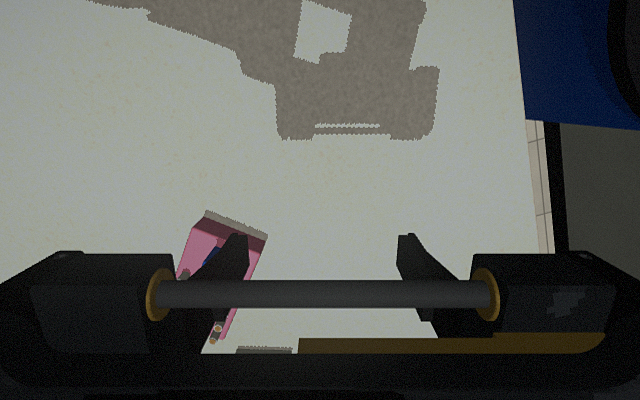

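Rack candidates in the scene view are black on the stand (322,240), grey spare (170,225), and pink look-alikes at (210,188), (252,230), (350,205) and (427,198). The black one on the stand with blue post (321,222) and red knob (322,235) is the one to use. In the side view it is at (288,217), with the knob at (239,183).

```bash
python3 - <<'E'
import cv2
a=cv2.imread("pics/scene0.png");b=cv2.imread("pics/side0.png")
cv2.imwrite("pics/scene0c.png",cv2.resize(a[205:325,265:385],None,fx=5,fy=5,interpolation=cv2.INTER_CUBIC))
cv2.imwrite("pics/side0c.png",cv2.resize(b[165:265,200:330],None,fx=6,fy=6,interpolation=cv2.INTER_CUBIC))
E
```

```text
(no output)
```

View pics/scene0c.png

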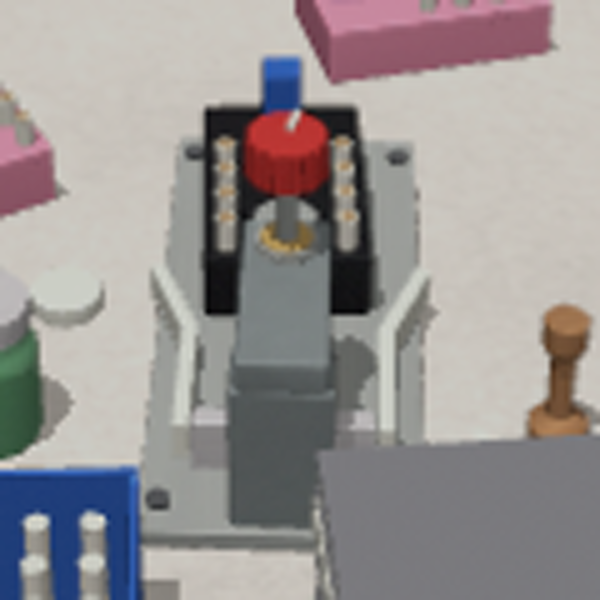

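View pics/side0c.png

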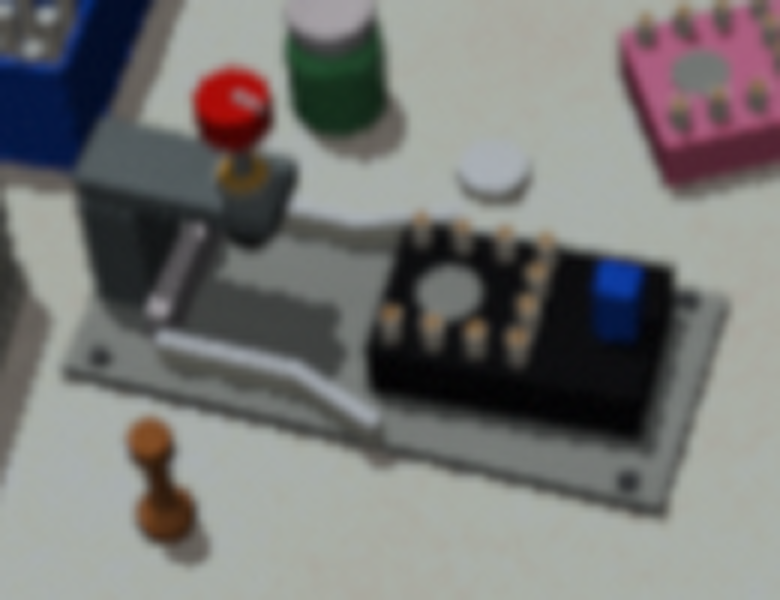

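Both crops show the black rack with its blue post top at side-crop (619,268), steel spot (449,292), plate corners (665,503), (728,297) and (68,370), and the knob top at (233,92).

```bash
cat > h.py <<'E'
import cv2,numpy as np
from scipy.optimize import least_squares
def proj(c,P):
    P=np.atleast_2d(P).astype(float)
    return cv2.projectPoints(P,np.array(c["rvec"],float),np.array(c["tvec"],float),np.array(c["mtx"]),np.array([c["k1"],0,0,0,0.]))[0][:,0]
def T(p,z,L):
    x,y,a=p; L=np.atleast_2d(L); 
    return np.c_[x+np.cos(a)*L[:,0]-np.sin(a)*L[:,1],y+np.sin(a)*L[:,0]+np.cos(a)*L[:,1],z+L[:,2]]
def unc(uv,off,s): return (np.array(uv,float)+.5)/s-.5+np.array(off)
def ray(c,uv):
    n=cv2.undistortPoints(np.array([[uv]],float),np.array(c["mtx"]),np.array([c["k1"],0,0,0,0.]))[0,0]
    R=cv2.Rodrigues(np.array(c["rvec"],float))[0]; o=-R.T@np.array(c["tvec"],float).ravel()
    return o,R.T@np.array([n[0],n[1],1])
def atz(c,uv,z):
    o,d=ray(c,uv); return o+d*(z-o[2])/d[2]
E
python3 - <<'E'
from h import *
from rig import bot
A=bot.capture("scene");B=bot.capture("side")
a=lambda u:unc(u,(265,205),5); b=lambda u:unc(u,(200,165),6)
# stand
obs=[(B,b((665,503)),(-.24,.07,.012)),(B,b((728,297)),(-.24,-.07,.012)),(B,b((68,370)),(.09,.07,.012)),
(A,a((143,533)),(.09,-.07,.012)),(A,a((182,142)),(-.24,-.07,.012)),(A,a((412,142)),(-.24,.07,.012))]
def fit(obs,z,x0):
    f=lambda p:np.concatenate([proj(c,T(p,z,L))[0]-u for c,u,L in obs])
    r=least_squares(f,x0,loss='soft_l1'); print(r.x,np.degrees(r.x[2]));print(f(r.x).reshape(-1,2).round(1).tolist()); return r.x
s=fit(obs,0,[.8,0,0])
obs=[(B,b((619,268)),(-.09,0,.08)),(B,b((449,292)),(0,0,.04)),(B,b((672,265)),(-.112,-.045,.04)),(B,b((403,226)),(.035,-.045,.04)),(B,b((372,352)),(.035,.045,.04)),
(A,a((282,65)),(-.09,0,.08)),(A,a((207,107)),(-.112,-.045,.04)),(A,a((357,107)),(-.112,.045,.04)),(A,a((207,311)),(.035,-.045,0)),(A,a((368,313)),(.035,.045,0))]
r=fit(obs,.012,[.7,0,0])
d=r[:2]-s[:2];c,S=np.cos(s[2]),np.sin(s[2]);print("rack in stand",c*d[0]+S*d[1],-S*d[0]+c*d[1],np.degrees(r[2]-s[2]))
# knob
ko=[(A,a((287,137))),(B,b((233,92)))]
g=lambda p:np.concatenate([proj(q,p)[0]-u for q,u in ko]);k=least_squares(g,[.8,0,.18]);print("knobtop",k.x,k.cost)
print("post",T(r,.012,(-.09,0,.066)),"mouth",T(s,.012,(-.09,0,0)))
R=bot.read_state();print(R["tcp_rot"].round(3).tolist())
E
```

```text
[ 0.68510864  0.04543651 -0.06316951] -3.6193465258217103
[[-0.2, 1.3], [-0.1, 0.1], [-1.7, 0.9], [-0.6, -0.2], [-1.0, -1.1], [-0.2, -0.4]]
[ 0.5790803   0.04867451 -0.01494817] -0.8564672772860374
[[-0.0, 2.2], [0.1, 1.1], [0.9, 0.2], [0.5, -0.9], [-1.6, 0.7], [-0.3, 0.3], [-1.1, -0.6], [-0.2, -1.0], [-0.7, 1.8], [0.6, 0.9]]
rack in stand -0.10602127101970983 -0.003461770745573727 2.762879248535673
knobtop [0.68606753 0.04188924 0.18209773] 0.6678573139259641
post [[0.48909036 0.05001979 0.078     ]] mouth [[0.59528815 0.05111799 0.012     ]]
[[-0.0, 0.297, 0.955], [-0.001, 0.955, -0.297], [-1.0, -0.001, -0.0]]
```

```bash
cat >> h.py <<'E'
def shift(st,p,yaw):
    """tool shift mm and turn about tool x deg, to TCP p, tool-down, y at yaw deg"""
    from scipy.spatial.transform import Rotation as Ro
    R=np.array(st["tcp_rot"]);a=np.radians(yaw);c,s=np.cos(a),np.sin(a)
    G=np.array([[0,-s,c],[0,c,s],[-1,0,0]])
    return (R.T@(np.array(p)-st["position"])*1000).round(1).tolist(),np.degrees(Ro.from_matrix(R.T@G).as_rotvec()).round(2).tolist()
E
python3 - <<'E'
from h import *
from rig import bot
print(shift(bot.read_state(),(.489,.050,.16),-.86))
E
```

```text
([62.4, -431.5, 452.2], [-16.43, -0.02, 0.06])
```

>>> play_rows(motion=[[[20,-430,451],[-16.4,0,0],1],[[40,-430,451],[-16.4,0,0],1],[[62,-430,451],[-16.4,0,0],1],[[62,-430,451],[-16.4,0,0],1],[[62,-430,451],[-16.4,0,0],1],[[62,-430,451],[-16.4,0,0],1],[[62,-430,451],[-16.4,0,0],1],[[62,-430,451],[-16.4,0,0],1]])

```text
time_s: 1.05
position: [0.3799, 0.2474, 0.1852]
tcp_rot: [[0.001, 0.015, 1.0], [0.0, 1.0, -0.015], [-1.0, 0.0, 0.001]]
force: [1.0, 0.8, 0.1]
opening: 1.004
```

>>> play_rows(motion=[[[22,-185,103],[0,0,0],1],[[22,-185,103],[0,0,0],1],[[22,-185,103],[0,0,0],1],[[22,-185,103],[0,0,0],1],[[22,-185,103],[0,0,0],1],[[22,-185,103],[0,0,0],1],[[22,-185,103],[0,0,0],1]])

```text
time_s: 1.75
position: [0.478, 0.0633, 0.163]
tcp_rot: [[-0.002, 0.016, 1.0], [0.001, 1.0, -0.016], [-1.0, 0.001, -0.002]]
force: [0.4, 0.3, -1.3]
opening: 0.997
```

```bash
python3 - <<'E'
from h import *
from rig import bot
c=bot.capture("wrist");cv2.imwrite("pics/w1.png",c["img"])
s=bot.read_state();print(s["position"],s["force"],s["joint_positions"].round(1))
print(shift(s,(.489,.050,.062),-.86))
P=T((.579,.0487,-.0149),.012,[(-.09,0,.08),(-.101,-.011,.08),(-.101,.011,.08),(-.079,.011,.08),(-.079,-.011,.08),(-.112,.045,.04),(-.112,-.045,.04)])
print(proj(c,P).round(0).tolist())
E
```

```text
[0.47774419 0.06382035 0.16304026] [ 0.46104064  0.52103768 -0.00676982] [ -5.7  24.6 105.7   0.   49.8 -94.9]
([101.0, -13.7, 11.6], [0.03, -0.1, -0.04])
[[306.0, 221.0], [293.0, 209.0], [320.0, 209.0], [320.0, 234.0], [293.0, 234.0], [357.0, 183.0], [259.0, 183.0]]
```

View pics/w1.png

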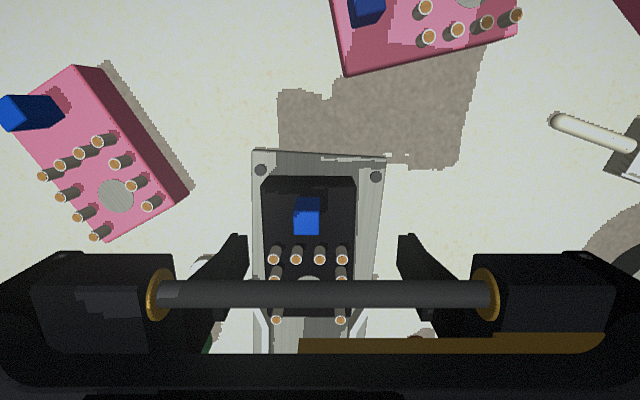

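The wrist view shows the blue post top spanning about (293–319, 209–235), which matches the prediction of (306,221). The plate and rack edges agree too. I'll descend onto the post.

>>> play_rows(motion=[[[0,-13.5,11.5],[0,0,0],1],[[0,-13.5,11.5],[0,0,0],1],[[40,-13.5,11.5],[0,0,0],1],[[70,-13.5,11.5],[0,0,0],1],[[90,-13.5,11.5],[0,0,0],1],[[101,-13.5,11.5],[0,0,0],1],[[101,-13.5,11.5],[0,0,0],1],[[101,-13.5,11.5],[0,0,0],1]])

```text
time_s: 2.6
position: [0.491, 0.049, 0.0626]
tcp_rot: [[0.001, 0.015, 1.0], [-0.0, 1.0, -0.015], [-1.0, -0.0, 0.001]]
force: [0.6, 0.2, 0.1]
opening: 1.005
```

```bash
python3 - <<'E'
from h import *
from rig import bot
c=bot.capture("wrist");cv2.imwrite("pics/w2.png",c["img"])
s=bot.read_state();print(s["position"],s["force"],s["joint_positions"].round(1))
print(shift(s,(.489,.050,.062),-.86))
E
```

```text
[0.49124271 0.04892223 0.06296108] [0.26401389 0.75622562 0.70002754] [ -7.3  35.6 108.4  -0.   35.9 -96.4]
([1.0, 1.0, -2.3], [-0.01, 0.11, 0.01])
```

View pics/w2.png

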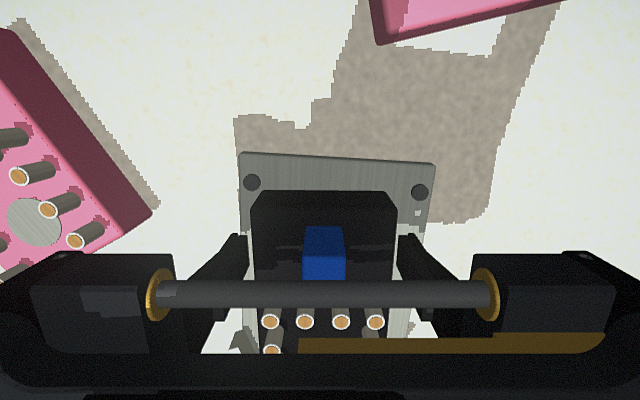

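The post is centred between the fingers at (324,255). I'll close on it.

>>> play_rows(motion=[[[0,0,-1.5],[0,0,0],0.2],[[0,0,-1.5],[0,0,0],0],[[0,0,-1.5],[0,0,0],0],[[0,0,-1.5],[0,0,0],0],[[0,0,-1.5],[0,0,0],0],[[0,0,-1.5],[0,0,0],0],[[0,0,-1.5],[0,0,0],0],[[0,0,-1.5],[0,0,0],0]])

```text
time_s: 3.45
position: [0.4889, 0.0489, 0.062]
tcp_rot: [[-0.0, 0.016, 1.0], [0.0, 1.0, -0.016], [-1.0, 0.0, -0.0]]
force: [-0.8, -0.2, -1.2]
opening: 0.359
```

>>> play_rows(motion=[[[0,0,0],[0,0,0],0],[[0,0,0],[0,0,0],0],[[0,0,0],[0,0,0],0],[[0,0,0],[0,0,0],0]])

```text
time_s: 3.85
position: [0.4889, 0.0489, 0.0621]
tcp_rot: [[-0.0, 0.016, 1.0], [0.0, 1.0, -0.016], [-1.0, 0.0, -0.0]]
force: [0.6, -0.1, -0.3]
opening: 0.252
```

```bash
python3 - <<'E'
from h import *
from rig import bot
s=bot.read_state();print(s["position"],s["force"],s["opening"],s["tcp_rot"].round(3))
# home post (stand frame -.09,0)
st=(.6851,.0454,-.0632)
p=T(st,0,(-.09,0,.062))[0];print(p,shift(s,p,np.degrees(st[2])))
E
```

```text
[0.48886814 0.0489035  0.06206921] [ 0.63946211 -0.11281313 -0.33199732] 0.2516848055944463 [[-0.     0.016  1.   ]
 [ 0.     1.    -0.016]
 [-1.     0.    -0.   ]]
[0.59527968 0.05108421 0.062     ] ([0.1, 3.8, 106.4], [2.73, -0.01, -0.0])
```

```bash
python3 - <<'E'
from h import *
from rig import bot
c=bot.capture("wrist");cv2.imwrite("pics/w3.png",c["img"])
cv2.imwrite("pics/w3c.png",cv2.resize(c["img"][140:400,200:460],None,fx=2.3,fy=2.3,interpolation=cv2.INTER_CUBIC))
a=atz(c,(239,153),.012);b=atz(c,(435,163),.012);print(a,b,np.linalg.norm(a-b))
s=(.6851,.0454,-.0632);print(T(s,.012,[(-.24,-.07,0),(-.24,.07,0)]))
E
```

```text
[ 0.43980991 -0.00833483  0.012     ] [0.44891129 0.1286525  0.012     ] 0.13728934242635318
[[ 0.44115809 -0.00930234  0.012     ]
 [ 0.4500002   0.13041815  0.012     ]]
```

View pics/w3c.png

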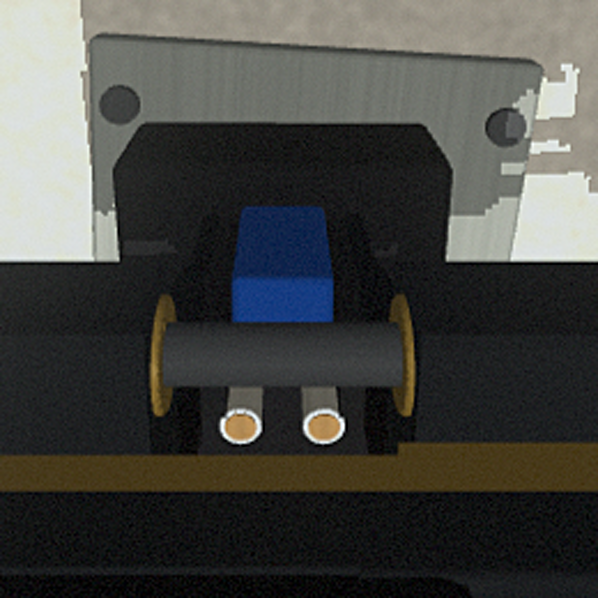

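>>> play_rows(motion=[[[0,3.5,7],[1.4,0,0],0],[[0,7.2,14],[2.8,0,0],0],[[0,7,21],[2.8,0,0],0],[[0,6.6,29],[2.8,0,0],0],[[0,6.2,37],[2.8,0,0],0],[[0,5.8,45],[2.8,0,0],0],[[0,5.4,53],[2.8,0,0],0],[[0,5.4,53],[2.8,0,0],0]])

```text
time_s: 4.7
position: [0.5446, 0.053, 0.062]
tcp_rot: [[0.004, 0.065, 0.998], [-0.0, 0.998, -0.065], [-1.0, -0.0, 0.004]]
force: [1.3, 0.1, -0.8]
opening: 0.252
```

```bash
python3 - <<'E'
from h import *
from rig import bot
for n in("scene","side","wrist"):
  c=bot.capture(n)
  i={"scene":c["img"][205:325,265:385],"side":c["img"][165:265,200:330],"wrist":c["img"][100:400,170:490]}[n]
  cv2.imwrite(f"pics/{n}4.png",cv2.resize(i,None,fx=600/i.shape[0],fy=600/i.shape[0],interpolation=cv2.INTER_CUBIC))
s=bot.read_state();print(s["position"],s["force"],s["moment"],s["opening"],s["tcp_rot"].round(3).tolist())
E
```

```text
[0.5427943  0.05325041 0.06209063] [ 1.80551609  0.08517801 -0.78414061] [-0.01107458 -0.14307612  0.02614508] 0.2521266083619752 [[0.001, 0.065, 0.998], [-0.0, 0.998, -0.065], [-1.0, -0.0, 0.001]]
```

View pics/scene4.png

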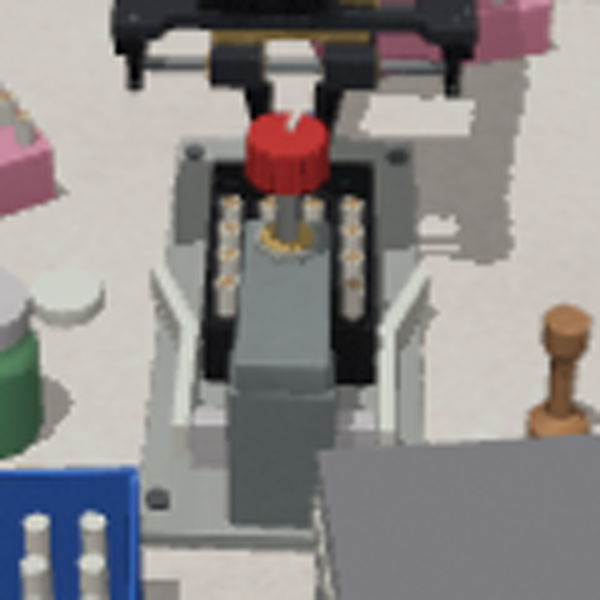

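View pics/side4.png

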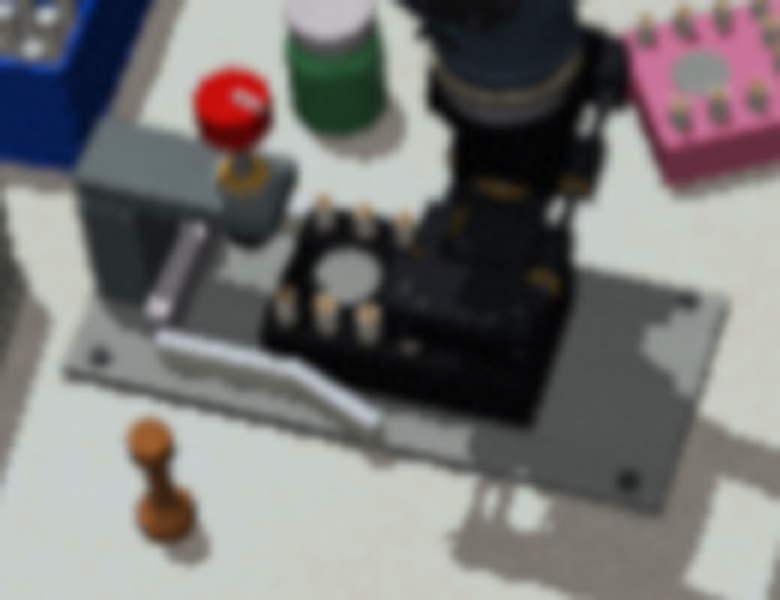

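The rack is in the mouth and looks aligned, with about 2 N on the tool. I'll push it straight on.

>>> play_rows(motion=[[[0,0,7],[0,0,0],0],[[0,0,14],[0,0,0],0],[[0,0,21],[0,0,0],0],[[0,0,28],[0,0,0],0],[[0,0,35],[0,0,0],0],[[0,0,42],[0,0,0],0],[[0,0,45],[0,0,0],0],[[0,0,45],[0,0,0],0]])

```text
time_s: 5.65
position: [0.5883, 0.0503, 0.0621]
tcp_rot: [[0.002, 0.065, 0.998], [-0.0, 0.998, -0.065], [-1.0, -0.0, 0.002]]
force: [1.5, -0.1, -0.7]
opening: 0.25
```

```bash
python3 - <<'E'
from rig import bot
s=bot.read_state();print(s["position"],s["force"],s["moment"],s["opening"],s["tcp_rot"].round(3).tolist())
E
```

```text
[0.58829855 0.05032675 0.06208921] [ 1.50240753 -0.13139617 -0.69041842] [-0.03848747 -0.09141911 -0.09299365] 0.2502648253177687 [[0.002, 0.065, 0.998], [-0.0, 0.998, -0.065], [-1.0, -0.0, 0.002]]
```

>>> play_rows(motion=[[[0,0,2],[0,0,0],0],[[0,0,4],[0,0,0],0],[[0,0,5],[0,0,0],0],[[0,0,6],[0,0,0],0],[[0,0,6],[0,0,0],0]])

```text
time_s: 6.15
position: [0.5929, 0.0501, 0.0621]
tcp_rot: [[-0.0, 0.065, 0.998], [-0.0, 0.998, -0.065], [-1.0, -0.0, -0.0]]
force: [-1.0, -0.3, 1.5]
opening: 0.247
```

>>> play_rows(motion=[[[0,0,1],[0,0,0],0],[[0,0,2],[0,0,0],0],[[0,0,3],[0,0,0],0],[[0,0,3],[0,0,0],0]])

```text
time_s: 6.55
position: [0.5947, 0.0501, 0.0621]
tcp_rot: [[-0.003, 0.064, 0.998], [0.0, 0.998, -0.064], [-1.0, 0.0, -0.003]]
force: [-4.5, -0.8, 3.6]
opening: 0.253
```

>>> play_rows(motion=[[[0,0,1],[0,0,0],0],[[0,0,2],[0,0,0],0],[[0,0,2],[0,0,0],0]])

```text
time_s: 6.85
position: [0.5948, 0.0503, 0.0621]
tcp_rot: [[-0.006, 0.065, 0.998], [0.001, 0.998, -0.065], [-1.0, 0.0, -0.007]]
force: [-8.3, -1.5, 5.9]
opening: 0.247
```

```bash
python3 - <<'E'
from h import *
from rig import bot
for n in("scene","side"):
  c=bot.capture(n)
  i={"scene":c["img"][205:325,265:385],"side":c["img"][165:265,200:330]}[n]
  cv2.imwrite(f"pics/{n}5.png",cv2.resize(i,None,fx=600/i.shape[0],fy=600/i.shape[0],interpolation=cv2.INTER_CUBIC))
s=bot.read_state();print(s["position"],s["force"],s["moment"],s["opening"],s["tcp_rot"].round(3).tolist())
E
```

```text
[0.59483021 0.050318   0.06209714] [-8.1151199  -0.28061549  6.36162535] [-0.07999401  1.11323666 -0.24306613] 0.2488416791214421 [[-0.006, 0.065, 0.998], [0.001, 0.998, -0.065], [-1.0, 0.0, -0.006]]
```

View pics/scene5.png

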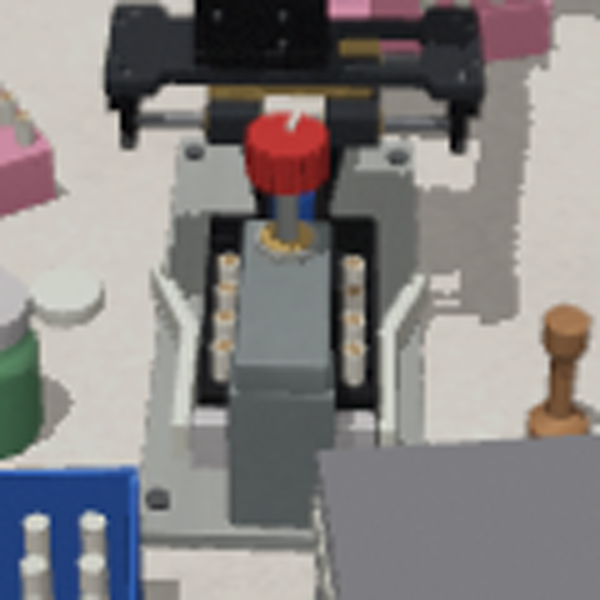

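View pics/side5.png

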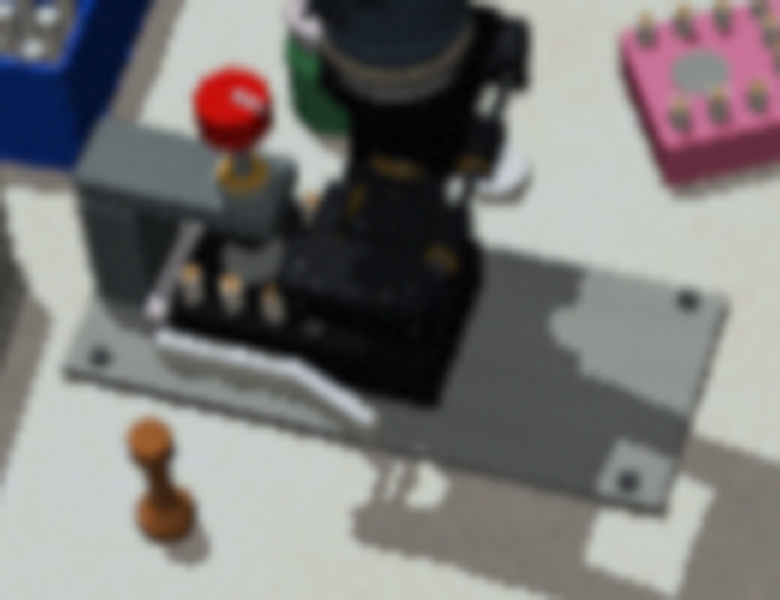

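The rack front is against the back stop in both views, and the force build-up at x=0.5948 agrees. I'll relax the push and then open.

>>> play_rows(motion=[[[0,0,-1.5],[0,0,0],0],[[0,0,-3],[0,0,0],0],[[0,0,-3],[0,0,0],0.5],[[0,0,-3],[0,0,0],1],[[0,0,-3],[0,0,0],1],[[0,0,-3],[0,0,0],1],[[0,0,-3],[0,0,0],1],[[0,0,-3],[0,0,0],1]])

```text
time_s: 7.75
position: [0.5951, 0.05, 0.0621]
tcp_rot: [[0.0, 0.064, 0.998], [-0.0, 0.998, -0.064], [-1.0, -0.0, 0.0]]
force: [0.1, 0.0, -0.6]
opening: 0.71
```

>>> play_rows(motion=[[[0,0,0],[0,0,0],1],[[-20,0,0],[0,0,0],1],[[-60,0,0],[0,0,0],1],[[-100,0,0],[0,0,0],1],[[-140,0,0],[0,0,0],1],[[-180,0,0],[0,0,0],1],[[-180,0,0],[0,0,0],1]])

```text
time_s: 8.45
position: [0.5988, 0.0498, 0.2487]
tcp_rot: [[0.014, 0.064, 0.998], [-0.001, 0.998, -0.064], [-1.0, -0.001, 0.014]]
force: [1.7, -0.4, 0.4]
opening: 0.999
```

```bash
python3 - <<'E'
from h import *
from rig import bot
for n in("scene","side","wrist"):
  c=bot.capture(n)
  i={"scene":c["img"][205:325,265:385],"side":c["img"][165:265,200:330],"wrist":c["img"]}[n]
  f={"scene":5,"side":6,"wrist":1}[n]
  cv2.imwrite(f"pics/{n}6.png",cv2.resize(i,None,fx=f,fy=f,interpolation=cv2.INTER_CUBIC))
s=bot.read_state();print(s["position"],s["force"],s["joint_positions"].round(1),s["opening"],s["tcp_rot"].round(3).tolist())
E
```

```text
[0.59416565 0.05010426 0.24166142] [-0.66740176 -0.08259078 -0.02416209] [ -5.9  26.8  85.1  -0.   68.2 -92.2] 0.9947058874765095 [[-0.001, 0.064, 0.998], [0.0, 0.998, -0.064], [-1.0, 0.0, -0.001]]
```

View pics/scene6.png

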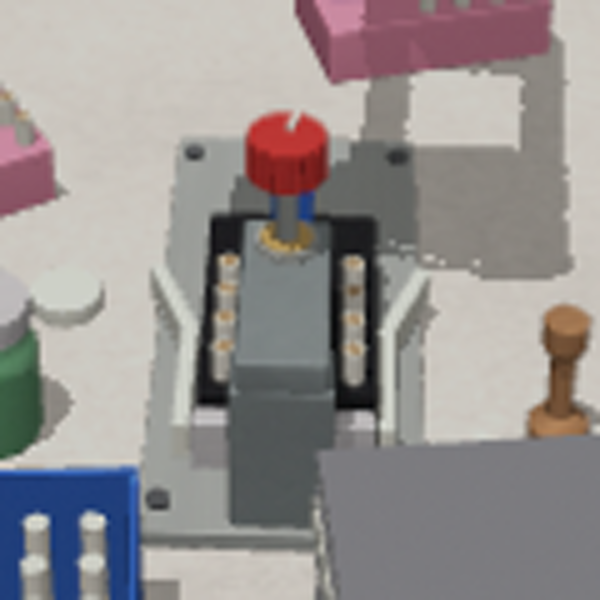

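View pics/side6.png

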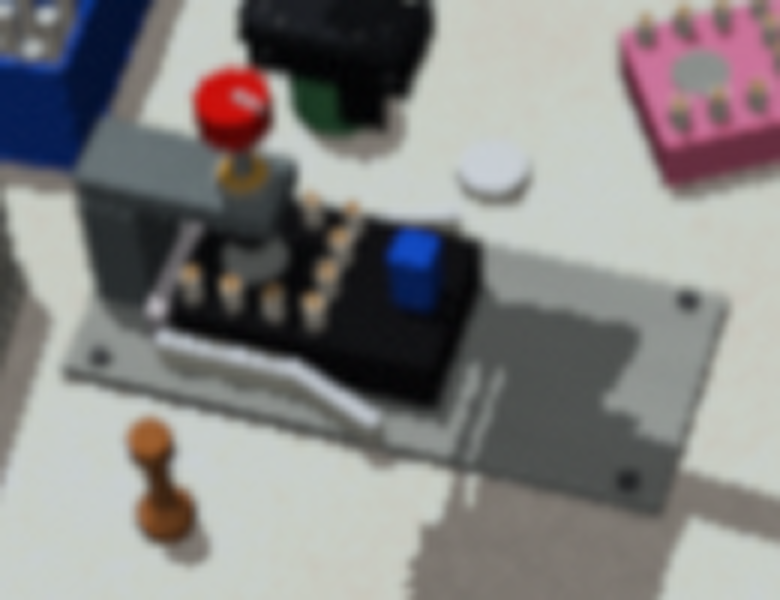

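View pics/wrist6.png

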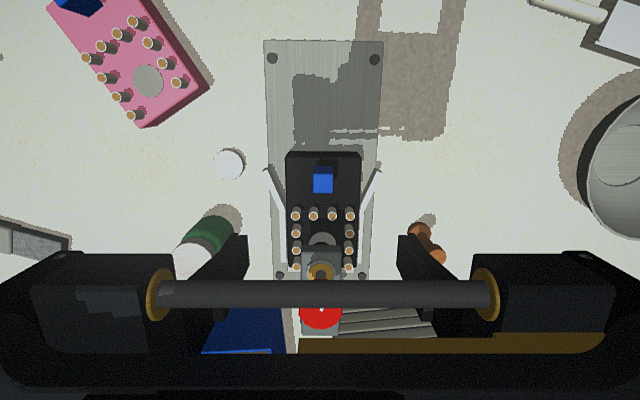

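```bash
python3 - <<'E'
from h import *
from rig import bot
c=bot.capture("wrist");i=c["img"][230:340,260:390]
cv2.imwrite("pics/w7.png",cv2.resize(i,None,fx=5,fy=5,interpolation=cv2.INTER_CUBIC))
for k in((.6846,.0443),(.686,.0419)):
  th=np.linspace(0,2*np.pi,60)
  for z in(.158,.182):
    q=proj(c,np.c_[k[0]+.019*np.cos(th),k[1]+.019*np.sin(th),0*th+z]);print(k,z,q.min(0),q.max(0))
s=bot.read_state();print(s["position"])
E
```

```text
(0.6846, 0.0443) 0.158 [302.09347091 277.29245107] [342.67802389 312.13690129]
(0.6846, 0.0443) 0.182 [300.29578862 292.92542974] [344.38651008 330.05482138]
(0.686, 0.0419) 0.158 [299.66338442 278.76810465] [340.18541373 313.4995121 ]
(0.686, 0.0419) 0.182 [297.65915862 294.50277684] [341.67609375 331.50133544]
[0.5937006  0.05012023 0.24071872]
```

View pics/w7.png

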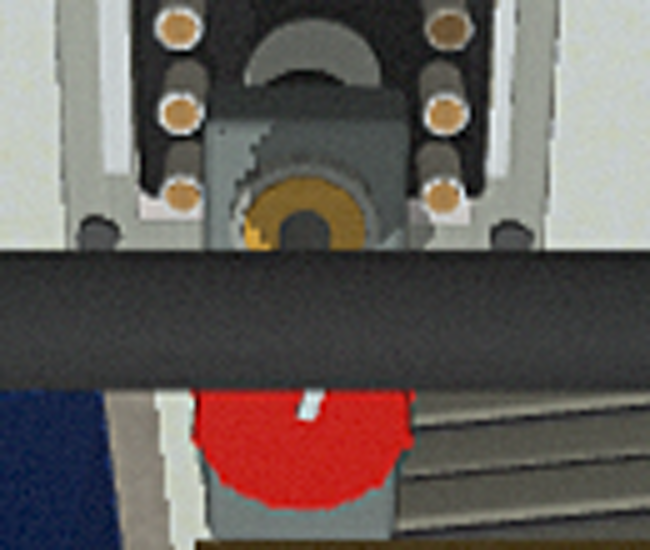

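```bash
python3 - <<'E'
from h import *
from rig import bot
s=bot.read_state();print(s["position"],shift(s,(.686,.0428,.235),44.3))
E
```

```text
[0.5937006  0.05012023 0.24071872] ([5.4, -1.4, 92.6], [-48.0, -0.16, -0.08])
```

>>> play_rows(motion=[[[5,-1,20],[-8,0,0],1],[[5,-1.4,45],[-16,0,0],1],[[5,-1.4,70],[-24,0,0],1],[[5,-1.4,92.6],[-32,0,0],1],[[5,-1.4,92.6],[-40,0,0],1],[[5,-1.4,92.6],[-48,0,0],1],[[5,-1.4,92.6],[-48,0,0],1],[[5,-1.4,92.6],[-48,0,0],1]])

```text
time_s: 9.45
position: [0.6863, 0.0427, 0.2352]
tcp_rot: [[-0.003, -0.696, 0.718], [0.0, 0.718, 0.696], [-1.0, 0.003, -0.002]]
force: [0.6, -0.5, 1.2]
opening: 1.002
```

```bash
python3 - <<'E'
from h import *
from rig import bot
c=bot.capture("wrist");cv2.imwrite("pics/w8.png",c["img"])
s=bot.read_state();print(s["position"],s["joint_positions"].round(1),s["force"],shift(s,(.686,.0428,.153),44.3))
E
```

```text
[0.6865017  0.04270186 0.23570858] [  -5.7   34.6   71.3   -0.    74.3 -139.9] [ 0.3288413  -0.69368744  0.27281184] ([82.7, 0.3, -0.2], [-0.14, -0.1, -0.11])
```

View pics/w8.png

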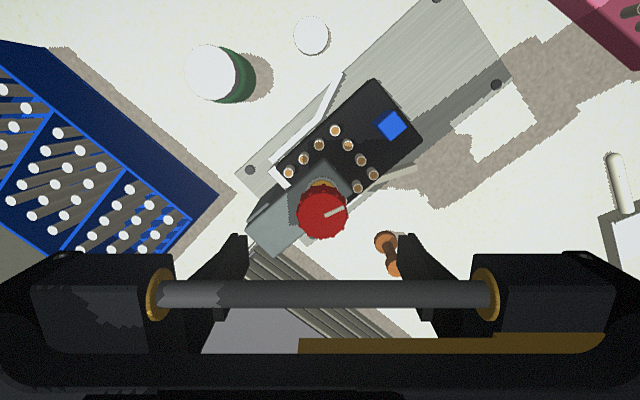

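The knob is centred between the jaws at (322,215). I'll descend and close.

```bash
python3 - <<'E'
from h import *
from rig import bot
c=bot.capture("wrist");i=c["img"][160:260,270:370]
cv2.imwrite("pics/w9.png",cv2.resize(i,None,fx=6,fy=6,interpolation=cv2.INTER_CUBIC))
th=np.linspace(0,2*np.pi,60)
for z in(.158,.182):
    q=proj(c,np.c_[.686+.019*np.cos(th),.0428+.019*np.sin(th),0*th+z]);print(z,(q.min(0)-[270,160])*6,(q.max(0)-[270,160])*6)
E
```

```text
0.158 [178.52671071 138.86413044] [453.78008927 399.34652569]
0.182 [165.60004776 189.02723029] [468.03207613 472.19458843]
```

View pics/w9.png

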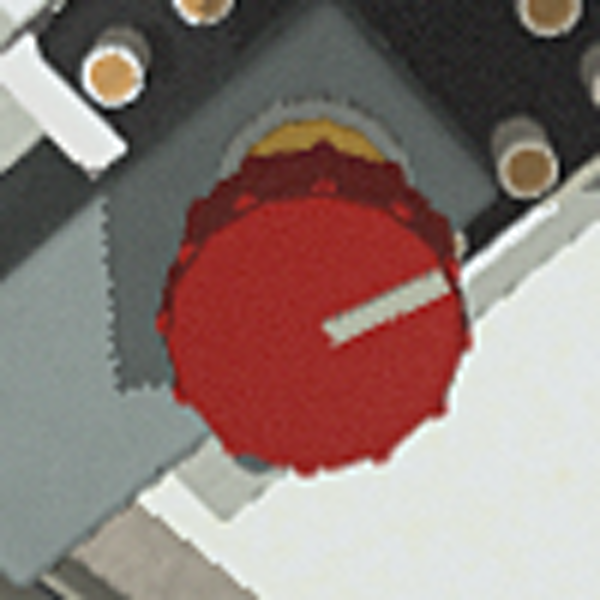

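>>> play_rows(motion=[[[20,0,0],[0,0,0],1],[[40,0,0],[0,0,0],1],[[60,0,0],[0,0,0],1],[[75,0,0],[0,0,0],1],[[82,0,0],[0,0,0],1],[[82,0,0],[0,0,0],1],[[82,0,0],[0,0,0],1]])

```text
time_s: 10.25
position: [0.6878, 0.0426, 0.1558]
tcp_rot: [[0.001, -0.698, 0.716], [-0.0, 0.716, 0.698], [-1.0, -0.001, 0.001]]
force: [0.6, 0.3, 0.4]
opening: 0.998
```

The knob outline, crop (162–470, 190–473), matches the prediction to about 1 px. I'll close the jaws.

>>> play_rows(motion=[[[0,0,0],[0,0,0],0.5],[[0,0,0],[0,0,0],0.3],[[0,0,0],[0,0,0],0.3],[[0,0,0],[0,0,0],0.3],[[0,0,0],[0,0,0],0.3],[[0,0,0],[0,0,0],0.3],[[0,0,0],[0,0,0],0.3],[[0,0,0],[0,0,0],0.3]])

```text
time_s: 11.05
position: [0.687, 0.0428, 0.1551]
tcp_rot: [[-0.0, -0.699, 0.716], [0.0, 0.716, 0.699], [-1.0, 0.001, -0.0]]
force: [-0.6, -0.3, -0.6]
opening: 0.422
```

```bash
cat > st.py <<'E'
from rig import bot
import numpy as np
s=bot.read_state();print(s["time_s"],s["position"].round(5),"F",s["force"].round(2),"M",s["moment"].round(3),"op",round(s["opening"],3),"j6",s["joint_positions"][5].round(2),"tau6",s["tau"][5].round(3), "yaw",np.degrees(np.arctan2(-s["tcp_rot"][0,1],s["tcp_rot"][1,1])).round(2))
E
python3 st.py;python3 st.py
```

```text
11.05 [0.68701 0.04283 0.15512] F [-0.58 -0.33 -0.59] M [0.139 0.153 0.05 ] op 0.422 j6 -140.03 tau6 -0.002 yaw 44.31
11.05 [0.68701 0.04283 0.15512] F [-0.58 -0.33 -0.59] M [0.139 0.153 0.05 ] op 0.422 j6 -140.03 tau6 -0.002 yaw 44.31
```

>>> play_rows(motion=[[[0.8,0,0],[7.5,0,0],0.3],[[1.6,0,0],[15,0,0],0.3],[[2.4,0,0],[22.5,0,0],0.3],[[3.1,0,0],[30,0,0],0.3],[[3.9,0,0],[37.5,0,0],0.3],[[4.7,0,0],[45,0,0],0.3],[[5.5,0,0],[52.5,0,0],0.3],[[6.3,0,0],[60,0,0],0.3]])

```text
time_s: 11.85
position: [0.6873, 0.0419, 0.1488]
tcp_rot: [[0.0, 0.275, 0.961], [-0.002, 0.961, -0.275], [-1.0, -0.001, 0.001]]
force: [-0.3, -1.5, -0.3]
opening: 0.432
```

```bash
python3 st.py
python3 - <<'E'
from h import *
from rig import bot
for n in("scene","side"):
  c=bot.capture(n)
  i={"scene":c["img"][205:325,265:385],"side":c["img"][165:265,200:330]}[n]
  cv2.imwrite(f"pics/{n}10.png",cv2.resize(i,None,fx=600/i.shape[0],fy=600/i.shape[0],interpolation=cv2.INTER_CUBIC))
E
python3 st.py
```

```text
11.85 [0.6873  0.04188 0.14883] F [-0.32 -1.5  -0.29] M [-0.356  0.024  0.067] op 0.432 j6 -79.75 tau6 -0.718 yaw -15.96
11.95 [0.68728 0.0419  0.1488 ] F [ 0.04 -1.48 -0.44] M [-0.402  0.004 -0.108] op 0.428 j6 -80.04 tau6 0.354 yaw -15.68
```

View pics/scene10.png

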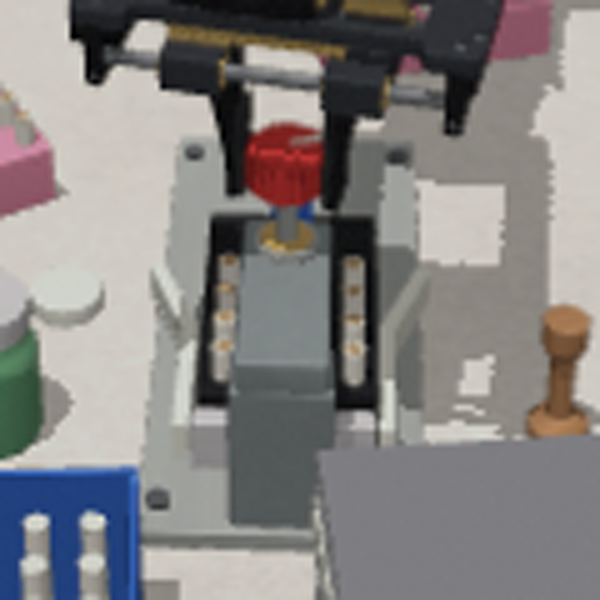

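The mark has moved clockwise and the knob has sunk. I'll continue.

>>> play_rows(motion=[[[0.7,0,0],[7,0,0],0.3],[[1.5,0,0],[14,0,0],0.3],[[2.2,0,0],[21,0,0],0.3],[[2.9,0,0],[28,0,0],0.3],[[3.7,0,0],[35,0,0],0.3],[[4.2,0,0],[40,0,0],0.3],[[4.2,0,0],[40,0,0],0.3],[[4.2,0,0],[40,0,0],0.3]])

```text
time_s: 12.75
position: [0.6869, 0.0414, 0.1446]
tcp_rot: [[-0.001, 0.824, 0.566], [-0.002, 0.566, -0.824], [-1.0, -0.002, 0.001]]
force: [-1.1, -5.0, 0.4]
opening: 0.429
```

```bash
python3 st.py
```

```text
12.75 [0.6869  0.04145 0.1446 ] F [-1.11 -5.04  0.43] M [-0.937  0.304 -0.054] op 0.429 j6 -40.22 tau6 -0.031 yaw -55.51
```

>>> play_rows(motion=[[[0.5,-0.4,0.5],[5,0,0],0.3],[[1.0,-0.7,1.0],[10,0,0],0.3],[[1.6,-0.7,1.0],[15,0,0],0.3],[[2.1,-0.7,1.0],[20,0,0],0.3],[[2.1,-0.7,1.0],[20,0,0],0.3]])

```text
time_s: 13.25
position: [0.6866, 0.0413, 0.1425]
tcp_rot: [[-0.001, 0.968, 0.249], [-0.0, 0.249, -0.968], [-1.0, -0.002, 0.0]]
force: [-2.6, -3.6, 1.8]
opening: 0.429
```

```bash
python3 st.py
```

```text
13.25 [0.68659 0.04125 0.14249] F [-2.61 -3.62  1.77] M [-0.677  0.469 -0.056] op 0.429 j6 -20.27 tau6 0.277 yaw -75.55
```

>>> play_rows(motion=[[[0.2,0,0.3],[2,0,0],0.3],[[0.4,0,0.6],[4,0,0],0.3],[[0.6,0,0.6],[6,0,0],0.3],[[0.6,0,0.6],[6,0,0],0.3],[[0.6,0,0.6],[6,0,0],0.3]])

```text
time_s: 13.75
position: [0.6865, 0.0411, 0.1419]
tcp_rot: [[-0.002, 0.989, 0.147], [0.0, 0.147, -0.989], [-1.0, -0.002, -0.001]]
force: [-3.6, -2.4, 3.0]
opening: 0.43
```

```bash
python3 st.py
```

```text
13.75 [0.68654 0.04112 0.14188] F [-3.56 -2.41  3.01] M [-0.406  0.673  0.135] op 0.43 j6 -14.33 tau6 0.076 yaw -81.54
```

>>> play_rows(motion=[[[0.2,0,0],[2,0,0],0.3],[[0.4,0,0],[4,0,0],0.3],[[0.6,0,0],[6,0,0],0.3],[[0.6,0,0],[6,0,0],0.3],[[0.6,0,0],[6,0,0],0.3]])

```text
time_s: 14.25
position: [0.6864, 0.0411, 0.1412]
tcp_rot: [[-0.002, 0.999, 0.042], [0.0, 0.042, -0.999], [-1.0, -0.002, -0.0]]
force: [-5.3, -1.9, 2.5]
opening: 0.428
```

```bash
python3 st.py
```

```text
14.25 [0.68645 0.0411  0.14121] F [-5.29 -1.93  2.47] M [-0.469  0.864  0.051] op 0.428 j6 -8.29 tau6 0.055 yaw -87.58
```

>>> play_rows(motion=[[[0.2,-0.6,0],[2,0,0],0.3],[[0.4,-1.2,0.3],[4,0,0],0.3],[[0.6,-1.5,0.5],[6,0,0],0.3],[[0.6,-1.5,0.5],[6,0,0],0.3],[[0.6,-1.5,0.5],[6,0,0],0.3]])

```text
time_s: 14.75
position: [0.6862, 0.041, 0.1407]
tcp_rot: [[0.001, 0.998, -0.063], [0.001, -0.063, -0.998], [-1.0, 0.001, -0.001]]
force: [-0.8, -0.7, 0.5]
opening: 0.431
```

```bash
python3 st.py
```

```text
14.75 [0.68621 0.041   0.14066] F [-0.76 -0.67  0.53] M [-0.071  0.362  0.102] op 0.431 j6 -2.33 tau6 0.063 yaw -93.6
```

Lateral loads are relieved and there is no contact yet: 138° turned, 14.4 mm sunk, exactly on the lead. I'll continue in small steps.

>>> play_rows(motion=[[[0.2,0,0],[2,0,0],0.3],[[0.4,0,0],[4,0,0],0.3],[[0.6,0,0],[6,0,0],0.3],[[0.8,0,0],[8,0,0],0.3],[[0.8,0,0],[8,0,0],0.3],[[0.8,0,0],[8,0,0],0.3]])

```text
time_s: 15.35
position: [0.6861, 0.041, 0.1398]
tcp_rot: [[0.0, 0.98, -0.201], [0.001, -0.201, -0.98], [-1.0, 0.0, -0.001]]
force: [-1.5, 0.8, 1.0]
opening: 0.429
```

```bash
python3 st.py
```

```text
15.35 [0.68606 0.04096 0.13984] F [-1.49  0.8   0.97] M [0.062 0.411 0.077] op 0.429 j6 5.68 tau6 0.063 yaw -101.62
```

>>> play_rows(motion=[[[0.2,-0.2,0],[2,0,0],0.3],[[0.4,-0.4,0.1],[4,0,0],0.3],[[0.6,-0.4,0.1],[6,0,0],0.3],[[0.6,-0.4,0.1],[6,0,0],0.3],[[0.6,-0.4,0.1],[6,0,0],0.3]])

```text
time_s: 15.85
position: [0.6859, 0.0409, 0.1392]
tcp_rot: [[0.001, 0.953, -0.303], [0.001, -0.303, -0.953], [-1.0, 0.001, -0.001]]
force: [-0.5, 3.0, -0.9]
opening: 0.427
```

```bash
python3 st.py
```

```text
15.85 [0.68587 0.0409  0.13923] F [-0.53  2.97 -0.94] M [0.31  0.103 0.089] op 0.427 j6 11.68 tau6 0.065 yaw -107.63
```

>>> play_rows(motion=[[[0.2,-0.2,-0.3],[2,0,0],0.3],[[0.4,-0.2,-0.7],[4,0,0],0.3],[[0.6,-0.2,-0.7],[6,0,0],0.3],[[0.6,-0.2,-0.7],[6,0,0],0.3],[[0.6,-0.2,-0.7],[6,0,0],0.3]])

```text
time_s: 16.35
position: [0.6858, 0.041, 0.1387]
tcp_rot: [[0.001, 0.916, -0.401], [0.0, -0.401, -0.916], [-1.0, 0.001, -0.0]]
force: [0.4, 1.1, -1.2]
opening: 0.429
```

```bash
python3 st.py
```

```text
16.35 [0.68578 0.04101 0.13865] F [ 0.39  1.15 -1.2 ] M [0.101 0.143 0.075] op 0.429 j6 17.75 tau6 0.07 yaw -113.63
```

>>> play_rows(motion=[[[0.2,0,0],[2,0,0],0.3],[[0.4,0,0],[4,0,0],0.3],[[0.7,0,0],[6,0,0],0.3],[[0.7,0,0],[6,0,0],0.3],[[0.7,0,0],[6,0,0],0.3]])

```text
time_s: 16.85
position: [0.6857, 0.0411, 0.138]
tcp_rot: [[0.0, 0.869, -0.494], [0.0, -0.494, -0.869], [-1.0, 0.0, -0.0]]
force: [0.1, 1.3, -1.1]
opening: 0.428
```

```bash
python3 st.py
```

```text
16.85 [0.68567 0.04107 0.138  ] F [ 0.06  1.32 -1.06] M [0.15  0.097 0.041] op 0.428 j6 23.75 tau6 0.068 yaw -119.63
```

>>> play_rows(motion=[[[0.2,0,-0.2],[2,0,0],0.3],[[0.4,0,-0.3],[4,0,0],0.3],[[0.6,0,-0.3],[6,0,0],0.3],[[0.6,0,-0.3],[6,0,0],0.3],[[0.6,0,-0.3],[6,0,0],0.3]])

```text
time_s: 17.35
position: [0.6856, 0.0411, 0.1374]
tcp_rot: [[-0.0, 0.813, -0.583], [-0.0, -0.583, -0.813], [-1.0, -0.0, 0.0]]
force: [0.3, -0.0, -0.8]
opening: 0.427
```

```bash
python3 st.py
```

```text
17.35 [0.68557 0.04112 0.13737] F [ 0.26 -0.03 -0.79] M [0.04  0.181 0.08 ] op 0.427 j6 29.77 tau6 0.07 yaw -125.63
```

>>> play_rows(motion=[[[0.2,0,0],[2,0,0],0.3],[[0.4,0,0],[4,0,0],0.3],[[0.6,0,0],[6,0,0],0.3],[[0.6,0,0],[6,0,0],0.3],[[0.6,0,0],[6,0,0],0.3]])

```text
time_s: 17.85
position: [0.6855, 0.0412, 0.1367]
tcp_rot: [[-0.0, 0.747, -0.664], [-0.0, -0.664, -0.747], [-1.0, -0.0, 0.0]]
force: [-0.8, 0.7, -0.1]
opening: 0.428
```

```bash
python3 st.py
```

```text
17.85 [0.68548 0.04123 0.13672] F [-0.84  0.74 -0.11] M [0.052 0.237 0.054] op 0.428 j6 35.77 tau6 0.07 yaw -131.63
```

>>> play_rows(motion=[[[0.2,0,0],[2,0,0],0.3],[[0.4,0,0],[4,0,0],0.3],[[0.6,0,0],[6,0,0],0.3],[[0.6,0,0],[6,0,0],0.3],[[0.6,0,0],[6,0,0],0.3]])

```text
time_s: 18.35
position: [0.6854, 0.0413, 0.1361]
tcp_rot: [[-0.001, 0.674, -0.739], [0.0, -0.739, -0.674], [-1.0, -0.0, 0.0]]
force: [-1.1, 1.3, 0.1]
opening: 0.43
```

```bash
python3 st.py
python3 - <<'E'
from h import *
from rig import bot
for n in("scene","side"):
  c=bot.capture(n)
  i={"scene":c["img"][205:325,265:385],"side":c["img"][165:265,200:330]}[n]
  cv2.imwrite(f"pics/{n}11.png",cv2.resize(i,None,fx=600/i.shape[0],fy=600/i.shape[0],interpolation=cv2.INTER_CUBIC))
E
```

```text
18.35 [0.6854  0.04128 0.13612] F [-1.06  1.26  0.07] M [0.069 0.311 0.104] op 0.43 j6 41.77 tau6 0.07 yaw -137.63
```

View pics/scene11.png

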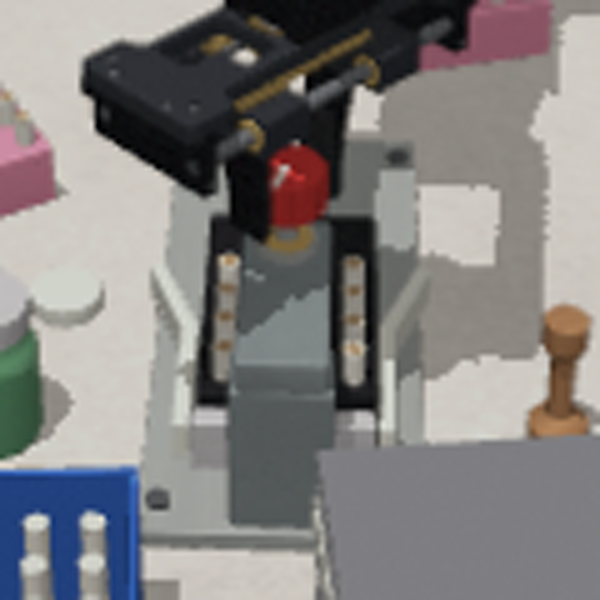

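View pics/side11.png

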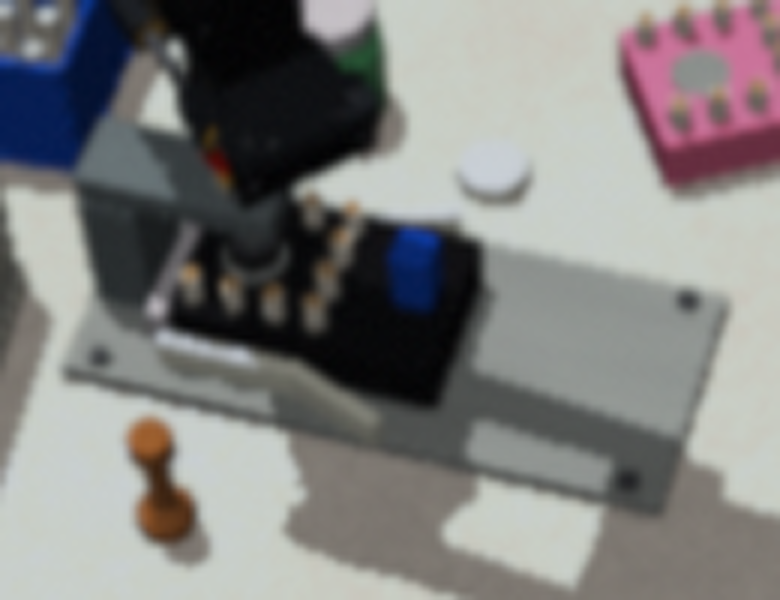

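The knob has sunk 19 mm and the pad is just above the steel spot (255,255 in the side crop). I'll use finer steps now.

>>> play_rows(motion=[[[0.2,0,0],[2,0,0],0.3],[[0.4,0,-0.2],[4,0,0],0.3],[[0.4,0,-0.2],[4,0,0],0.3],[[0.4,0,-0.2],[4,0,0],0.3]])

```text
time_s: 18.85
position: [0.6854, 0.0414, 0.1357]
tcp_rot: [[-0.001, 0.621, -0.784], [-0.0, -0.784, -0.621], [-1.0, -0.001, 0.001]]
force: [-2.1, 0.7, -0.4]
opening: 0.429
```

```bash
python3 st.py
```

```text
18.85 [0.68542 0.04138 0.13571] F [-2.06  0.71 -0.4 ] M [0.014 0.437 0.02 ] op 0.429 j6 45.79 tau6 0.069 yaw -141.64
```

>>> play_rows(motion=[[[0.2,-0.3,0.3],[2,0,0],0.3],[[0.4,-0.3,0.3],[4,0,0],0.3],[[0.4,-0.3,0.3],[4,0,0],0.3],[[0.4,-0.3,0.3],[4,0,0],0.3]])

```text
time_s: 19.25
position: [0.6853, 0.0414, 0.1353]
tcp_rot: [[-0.0, 0.564, -0.825], [-0.0, -0.825, -0.564], [-1.0, -0.0, 0.0]]
force: [-1.9, 0.8, -0.9]
opening: 0.431
```

```bash
python3 st.py
```

```text
19.25 [0.68532 0.04143 0.13532] F [-1.85  0.79 -0.87] M [0.033 0.319 0.09 ] op 0.431 j6 49.79 tau6 0.072 yaw -145.64
```

>>> play_rows(motion=[[[0.2,0,0.2],[2,0,0],0.3],[[0.4,0,0.2],[4,0,0],0.3],[[0.4,0,0.2],[4,0,0],0.3],[[0.4,0,0.2],[4,0,0],0.3]])

```text
time_s: 19.65
position: [0.6853, 0.0415, 0.1349]
tcp_rot: [[0.0, 0.506, -0.863], [0.0, -0.863, -0.506], [-1.0, -0.0, -0.0]]
force: [-0.5, 1.0, -1.9]
opening: 0.425
```

```bash
python3 st.py
```

```text
19.65 [0.68527 0.04146 0.13492] F [-0.53  1.02 -1.94] M [0.108 0.214 0.087] op 0.425 j6 53.78 tau6 0.075 yaw -149.63
```

>>> play_rows(motion=[[[0.3,0,0],[2,0,0],0.3],[[0.5,0,0],[4,0,0],0.3],[[0.5,0,0],[4,0,0],0.3],[[0.5,0,0],[4,0,0],0.3]])

```text
time_s: 20.05
position: [0.6852, 0.0415, 0.1345]
tcp_rot: [[0.0, 0.444, -0.896], [0.0, -0.896, -0.444], [-1.0, -0.0, -0.0]]
force: [-0.3, 1.0, -2.3]
opening: 0.427
```

```bash
python3 st.py
```

```text
20.05 [0.68524 0.04153 0.13449] F [-0.33  0.96 -2.27] M [0.221 0.315 0.133] op 0.427 j6 57.77 tau6 0.076 yaw -153.63
```

>>> play_rows(motion=[[[0.3,0,0],[2,0,0],0.3],[[0.5,0,0],[4,0,0],0.3],[[0.5,0,0],[4,0,0],0.3],[[0.5,0,0],[4,0,0],0.3]])

```text
time_s: 20.45
position: [0.6852, 0.0416, 0.1341]
tcp_rot: [[0.0, 0.381, -0.925], [0.0, -0.925, -0.381], [-1.0, -0.0, -0.0]]
force: [-1.0, 2.4, -2.0]
opening: 0.428
```

```bash
python3 st.py
```

```text
20.45 [0.68519 0.04156 0.13406] F [-0.98  2.41 -1.96] M [0.299 0.343 0.059] op 0.428 j6 61.77 tau6 0.076 yaw -157.63
```

>>> play_rows(motion=[[[0.2,-0.3,0],[2,0,0],0.3],[[0.5,-0.5,-0.1],[4,0,0],0.3],[[0.5,-0.5,-0.1],[4,0,0],0.3],[[0.5,-0.5,-0.1],[4,0,0],0.3]])

```text
time_s: 20.85
position: [0.6852, 0.0417, 0.134]
tcp_rot: [[0.0, 0.315, -0.949], [-0.0, -0.949, -0.315], [-1.0, 0.0, -0.0]]
force: [-2.0, 0.8, 1.2]
opening: 0.427
```

```bash
python3 st.py
python3 - <<'E'
from h import *
from rig import bot
for n in("scene","side"):
  c=bot.capture(n)
  i={"scene":c["img"][225:275,290:360],"side":c["img"][180:230,215:275]}[n]
  cv2.imwrite(f"pics/{n}12.png",cv2.resize(i,None,fx=10,fy=10,interpolation=cv2.INTER_CUBIC))
E
```

```text
20.85 [0.68521 0.04168 0.134  ] F [-1.98  0.85  1.17] M [0.145 0.535 0.107] op 0.427 j6 65.81 tau6 0.097 yaw -161.63
```

View pics/side12.png

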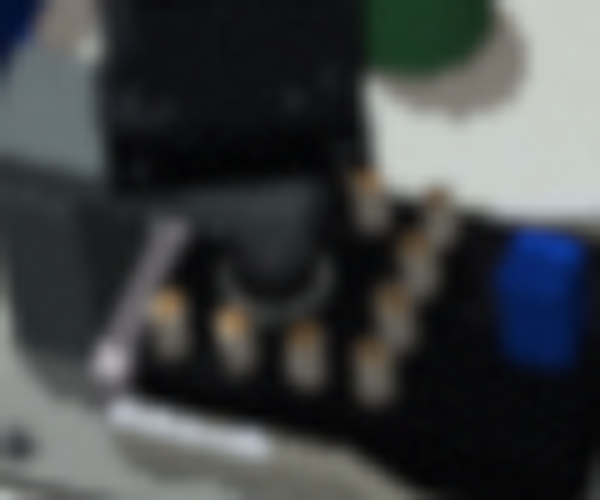

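View pics/scene12.png

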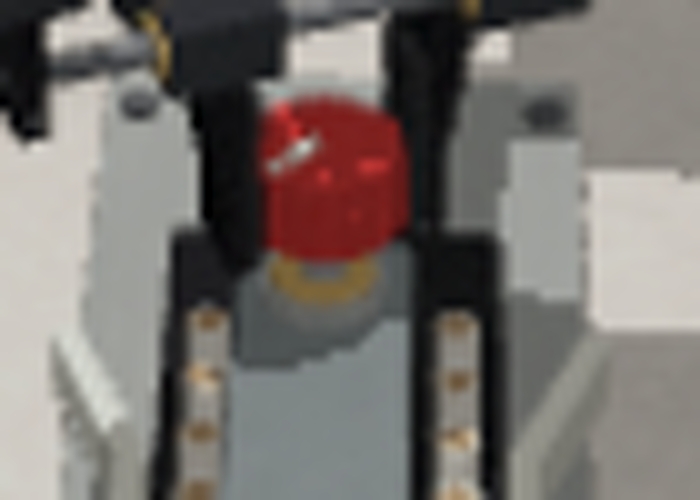

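Contact: the commanded 0.5 mm sink moved the hand only 0.06 mm, Fz went from -2 to +1.2 N, and tau6 rose. That puts touch at j6≈62.4°, so 14 N needs j6≈76.7°. I'll turn about 11° more without sinking.

>>> play_rows(motion=[[[-0.1,0,0],[2,0,0],0.3],[[-0.1,0,0],[4,0,0],0.3],[[-0.1,0,0],[6,0,0],0.3],[[-0.1,0,0],[6,0,0],0.3],[[-0.1,0,0],[6,0,0],0.3]])

```text
time_s: 21.45
position: [0.6852, 0.0418, 0.1339]
tcp_rot: [[0.0, 0.214, -0.977], [-0.0, -0.977, -0.214], [-1.0, 0.0, -0.0]]
force: [-2.2, 1.2, 2.8]
opening: 0.427
```

```bash
python3 st.py
```

```text
21.45 [0.68518 0.04181 0.13395] F [-2.21  1.18  2.77] M [0.145 0.553 0.114] op 0.427 j6 71.82 tau6 0.115 yaw -167.64
```

>>> play_rows(motion=[[[-0.1,0,0],[2,0,0],0.3],[[-0.2,0,0],[4,0,0],0.3],[[-0.3,0,0],[4.9,0,0],0.3],[[-0.3,0,0],[4.9,0,0],0.3],[[-0.3,0,0],[4.9,0,0],0.3]])

```text
time_s: 21.95
position: [0.6852, 0.0419, 0.1339]
tcp_rot: [[0.0, 0.13, -0.992], [0.0, -0.992, -0.13], [-1.0, -0.0, -0.0]]
force: [-1.9, 1.3, 2.1]
opening: 0.429
```

```bash
python3 st.py
```

```text
21.95 [0.68516 0.04191 0.13395] F [-1.93  1.26  2.11] M [0.173 0.459 0.184] op 0.429 j6 76.74 tau6 0.172 yaw -172.55
```

>>> play_rows(motion=[[[0,0,0],[0,0,0],0.6],[[0,0,0],[0,0,0],1],[[0,0,0],[0,0,0],1],[[0,0,0],[0,0,0],1],[[0,0,0],[0,0,0],1],[[0,0,0],[0,0,0],1],[[0,0,0],[0,0,0],1],[[0,0,0],[0,0,0],1]])

```text
time_s: 22.75
position: [0.6851, 0.0418, 0.1339]
tcp_rot: [[0.0, 0.129, -0.992], [-0.0, -0.992, -0.129], [-1.0, 0.0, -0.0]]
force: [-0.2, -0.3, -0.2]
opening: 0.984
```

```bash
python3 st.py
```

```text
22.75 [0.6851  0.04184 0.1339 ] F [-0.22 -0.33 -0.18] M [-0.036  0.11   0.016] op 0.984 j6 76.78 tau6 0.0 yaw -172.59
```

>>> play_rows(motion=[[[-20,0,0],[0,0,0],1],[[-50,0,0],[0,0,0],1],[[-80,0,0],[0,0,0],1],[[-81,0,0],[0,0,0],1],[[-81,0,0],[0,0,0],1],[[-81,0,0],[0,0,0],1]])

```text
time_s: 23.35
position: [0.684, 0.042, 0.2134]
tcp_rot: [[-0.003, 0.129, -0.992], [0.0, -0.992, -0.129], [-1.0, -0.001, 0.003]]
force: [0.3, 0.7, -0.3]
opening: 1.001
```

```bash
python3 - <<'E'
from h import *
from rig import bot
c=bot.capture("wrist");i=c["img"][160:260,270:370]
cv2.imwrite("pics/w13.png",cv2.resize(i,None,fx=6,fy=6,interpolation=cv2.INTER_CUBIC))
for n in("scene","side"):
  c=bot.capture(n)
  i={"scene":c["img"][205:325,265:385],"side":c["img"][165:265,200:330]}[n]
  cv2.imwrite(f"pics/{n}13.png",cv2.resize(i,None,fx=600/i.shape[0],fy=600/i.shape[0],interpolation=cv2.INTER_CUBIC))
E
python3 st.py
```

```text
23.5 [0.68414 0.04192 0.21311] F [-0.01  0.46 -0.41] M [-0.105  0.168 -0.043] op 0.999 j6 76.78 tau6 -0.0 yaw -172.59
```

View pics/w13.png

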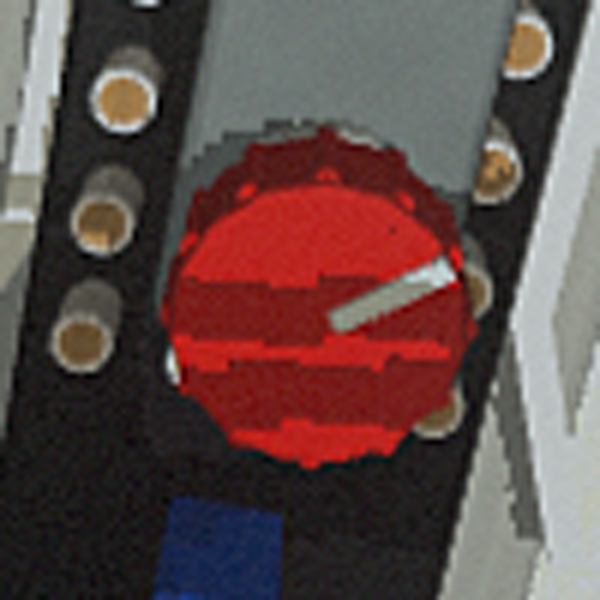

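View pics/scene13.png

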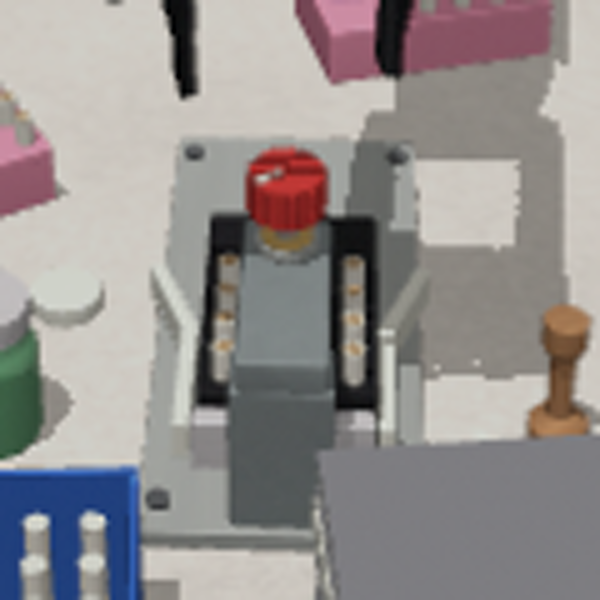

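View pics/side13.png

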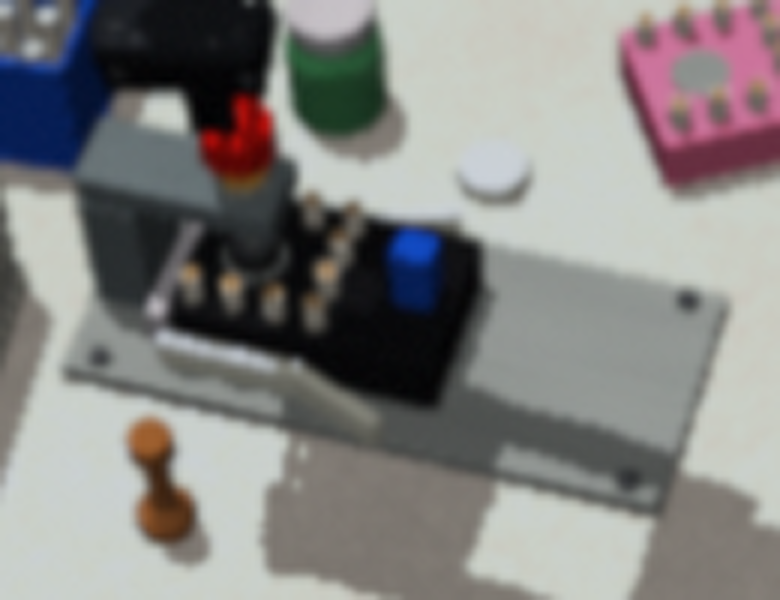

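The mark sits at the same angle in the hand frame (24.6° before, 25.4° after), so the knob didn't slip. The rack is unmoved in both views and the hand is clear, so I'll hand in.

```bash
python3 -c "
from rig import bot
print(bot.hand_in())"
```

```text
the job is handed in; nothing more can be done
None
```

I slid the black rack in until it met the back stop. Then I screwed the red knob clockwise about 217° in one grip, following it down 21 mm, let go and handed the job in. The hand-in reports no verdict.

- **Rack:** The push force built to about 8 N where the stop should be. The last scene and side pictures show the rack home and unmoved after release.
- **Clamp force:** I felt the pad touch at a last-joint angle of about 62.4°: the hand stopped sinking and the upward force and torque rose. I turned 14.3° past that, which should give about 14 N, perhaps 1.5 N either way. This comes from the given 48 N per radian; I could not measure the pad force directly.
- **No slip:** The knob's mark sat at the same angle in the hand before and after turning, to within about 1°.
- **Release and surroundings:** The fingers are open and about 50 mm above the knob, with tool force near zero. The tamper, jar and lid looked unmoved in the final crops. I did not re-check the bowl, scoop, brush and spare rack, but the arm never went near them.

One reading disagreed: the vertical force drifted by 2–3 N while turning, both before and after touch. I put the drift before touch down to small sideways offsets and trimmed them out. I judged contact by the hand no longer sinking, not by that force alone.

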